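# Push the die cassette home and latch it

### The arm

A 6-joint arm with a two-finger parallel gripper is mounted at the origin on the work surface. World frame = base frame: x ahead of the robot, y to its left, z up, the work surface at z = 0. Lengths are in mm, angles in rad, forces in N, time in s.
With the tool pointing down it reaches from about 400 to 925 mm from the base axis. Payload 12.5 kg.
Tool frame: the origin (TCP) lies between the finger pads; the fingertips stand 11 mm ahead of it and the grasp point (between the pads) lies 8 mm behind it (env.tip_extent is the distance from the TCP to the fingertips, in mm); x points along the fingers, z is the direction in which the jaws open and shut, and the axes are right-handed (so a half turn about x gives the same grasp; the last joint's range is limited). The gripper opens to 95 mm and grips with 3 to 60 N. Pads are 20 mm wide; open, the fingers measure 119 mm over their backs; the gripper's body (75 mm by 180 mm) begins 59 mm behind the grasp point.
Start: joints at [-0.106, 0.491, 1.559, -0, 1.092, -0.106], TCP at [625.016, 0.021, 225.661] pointing down, gripper open.
Joint ranges: [-3.1, 3.1], [-0.84, 2.19], [0.05, 2.79], [-1.13, 4.28], [0.06, 2.93], [-2.69, 2.69]. Speed limits (rad/s): [2.22, 2.22, 2.79, 3.14, 3.14, 3.14].

### API

Orientations are given as [roll, pitch, yaw] about the fixed x, y, z axes, in that order (R = Rz(yaw) Ry(pitch) Rx(roll)).
In Python, from cell import status, imaging, env gives the robot as it stands. The module is installed in compiled form; this text tells all that it offers.
- The arm moves only by the tool apply_moves, never from a script. Its argument "increments" is a list of rows, each a list of 5 numbers: the closure, from 0 (fully open) to 1 (shut), then the shift along the tool's x, y, z in mm, then the turn about the tool's x in degrees. A call has 1 to 10 rows; each row shifts and turns the commanded pose from where the row before left it, along the tool's axes as they then stand; what a row does not reach is not made up. A row lasts 1/10 s, in which the tool goes at most 50 mm and 8.59 degrees, less where a joint would pass 70% of its speed; a pose out of reach is approached as far as the arm can. A call with a gripper value outside its range is refused whole. The fingers move at their own pace and stop on an object; the grip force is fixed at half the most. Time passes only in rows, so rows that do not move let the fingers close. It gives the time, the measured TCP pose, the force and the opening at its end, in the units of the state.
- status.state(): the state, without advancing time (a new reading comes with each control period).
- imaging.read_camera(name): name is "scene" or "side" or "wrist"; returns a dict with "pixels" (400x640x3 uint8, red, green, blue), "fovy" (degrees; the focal length in pixels is half the picture's height over the tangent of half this angle, whatever the lens; pixels are square), "cx", "cy" (the principal point, pixels), "R" (3x3) and "t" (3): a world point X has camera coordinates R X + t. Camera axes: x right, y down, z forward; pixel columns grow to the right and rows downward; lengths in mm; the calibration is good to about 2 mm. A picture is of the moment at which its call begins. There is no depth.
- env.job_done(): hands the job in, once; it reports no verdict.
The state is a dict: "t": time; "joints": joint angles; "qvel": joint speeds; "tau": joint torques, N m; "eef_pos": TCP position; "tcp_rot": TCP orientation; "ft_force": force on the tool from outside, world axes, zero at the start; "moment": the same for the moment, N m; "opening": opening from 0.0 (shut) to 1.0 (fully open).
Only numpy, scipy, OpenCV 4.12 (cv2) and the standard library are available. Lean on these libraries where they do the work, as an engineer would, in place of code of your own. Each camera call takes 0.05 s, during which the arm holds its last target. There are 200 camera calls.

### The job

Push the brown die cassette along its rails until it is fully home against the end stop of the stand, then swing the red latch all the way across behind it so that it cannot slide back. The cassette binds when it is pushed off-centre, so push it at the yellow centre line. Leave the other things on the bench where they are.

Things in the scene. Friction and masses are not known exactly. Their poses are not given: they have to be found in the camera images.
- stand: Loading stand fixed to the bench: flat bed 360 x 130 mm with two steel rails (inner faces 78 mm apart, outer 130, tops 35 mm above the bench) and a grey end stop 60 mm high, near face at x = +150 mm. Origin: on the bench, on the rails' centre line, near mid-bed. x: along the rails, the way the cassette is pushed, away from the robot (turned up to 0.35 rad); y left; z up.
- cassette: Brown box 100 long (x) x 160 wide x 30 mm, 0.6-1.1 kg, loose on the rails, ungraspable, yellow line along its middle. Origin: centre of its underside, 35 mm above the bench; axes as the stand's. Starts at stand x = -60 to 0 mm; home at +100. Its 60 mm long guide shoe has 1.5 mm side play: slides at 2-8 N if pushed within 10 mm of the line, jams if touched 20-35 mm off or more; if so, back off, push at the line.
- cassette_rear (a point): Centre of the cassette's rear face (the flat upright face towards the robot, 160 mm wide, 30 mm high, from 35 to 65 mm above the bench), on the yellow line, 50 mm above the bench: the place to push.
- latch (a joint): Red level arm 100 mm long, 12 mm square, 45-57 mm above the bench, on an upright pivot left of the rails. Angle 0: arm points along the stand's -x; grows counter-clockwise from above; at its stop, 1.57, it points along -y, 4 mm behind the home cassette's rear face. Starts open at -0.5 to 0. Stays where left; under 1 N at the pin moves it. It cannot close unless the cassette is home.
- latch_knob (a point): On the axis of the latch's handle, 19 mm below its top: an upright red pin 16 mm in diameter standing on the arm, 85 mm from the pivot, from 57 to 110 mm above the bench. Can be pushed sideways or held from above.
- latch_pivot (a point): The latch's pivot axis, at x = +40 mm, y = +105 mm of the stand, 51 mm above the bench; its fixed post is 24 mm in diameter.
- wrench: Steel wrench 150 mm long, lying on the bench close along the right (-y) side of the stand. Not to be moved.
- screwdriver: Screwdriver with a yellow handle, lying to the left on the bench. Not to be moved.
- tape_roll: Black ring (empty tape roll) 90 mm in diameter, 22 mm high, on the left. Not to be moved.
- terminal_spool: Cardboard spool 150 mm in diameter, 28 mm high, lying flat on the right. Not to be moved.
- terminal_jar: Clear jar with a blue cap, 60 mm in diameter, 80 mm high, on the right. Not to be moved.
- cutters: Side cutters with yellow handles, about 120 mm long, lying on the right. Not to be moved.
Not all that is in view belongs to the job. What is shaped like the cassette but turquoise is not meant.

How it is judged (in metres and radians):
On the way:
1. the cassette is pushed home against the end stop (within 4 mm) while the latch is still open (x of cassette in the frame of stand above 0.096 m and value of joint latch below 0.8 rad), for 0.2 s.
At the end, for the whole second after the job is handed in: The cassette lies on its rails within 5 mm of fully home, at rest, and the latch is closed across behind it (angle above 1.4 rad; the stop is at 1.57) (x of cassette in the frame of stand above 0.095 m and z of cassette in the frame of stand below 0.039 m and angle between cassette's own z axis and vertical below 0.05 rad and value of joint latch above 1.4 rad and linear speed of cassette below 0.01 m/s and velocity of joint latch below 0.05 rad/s); the robot touches nothing.
It fails at once if one of the other things on the bench is moved by more than 30 mm (distance of any of wrench, screwdriver, tape_roll, terminal_spool, terminal_jar, cutters from where it was at the start of the episode above 0.03 m).
It also fails if it takes over 58 s, if anything falls off the work surface, if the arm or the gripper's body presses on something with over 40 N, if the wrist force passes 120 N, or if a joint passes its speed limit or range.

## Working session

There is one attempt and no reset: what is moved stays moved. The work goes in short steps, Python scripts to look and compute and a tool call to move; the robot and the scene stay as the last step left them, time stands still between calls to the robot, and variables do not carry over. Pictures are saved under pics/ and viewed, about 8 in all and at most 12, crops included, and the job is handed in when it is done.

Besides the shell and the picture viewer there is one more tool, called after "Emit:" in YAML: its name, and indented under it one key for each argument. apply_moves: Moves the arm, as the interface text tells. Its arguments: {"type":"object","properties":{"increments":{"type":"array"}},"required":["increments"]}

```bash
mkdir -p pics; cat > h.py <<'E'
import numpy as np, cv2, json
from cell import status, imaging, env
def snap(name,fn):
    c=imaging.read_camera(name)
    cv2.imwrite(f'pics/{fn}.png',c['pixels'][:,:,::-1])
    np.savez(f'pics/{fn}.npz',**{k:np.array(v) for k,v in c.items()})
def load(fn): 
    return dict(np.load(f'pics/{fn}.npz'))
def ray(c,u,v,z):
    f=200/np.tan(np.radians(float(c['fovy']))/2)
    d=c['R'].T@np.array([(u-c['cx'])/f,(v-c['cy'])/f,1]); o=-c['R'].T@c['t']
    return o+d*(z-o[2])/d[2]
def proj(c,X):
    f=200/np.tan(np.radians(float(c['fovy']))/2)
    p=c['R']@np.array(X,float)+c['t']; return np.array([c['cx']+f*p[0]/p[2],c['cy']+f*p[1]/p[2]])
E
python3 - <<'E'
from h import *
snap('scene','a1');snap('side','a2');snap('wrist','a3')
s=status.state();print(s['tcp_rot'],s['eef_pos'])
for n in('a1','a2','a3'):
  c=load(n);print(n,c['fovy'],-c['R'].T@c['t'],c['R'][2])
E
```

```text
[3.03600716 1.56994497 3.03602959] [6.24815958e+02 4.56888806e-02 2.25202587e+02]
a1 55.083026060748466 [1097.23206904  360.86694679 1105.31162254] [-0.47795568 -0.29690124 -0.82668496]
a2 49.82527940334075 [ 400.02761708 -896.62293288  803.81797845] [ 0.10237659  0.77285318 -0.6262723 ]
a3 60.54882409828754 [625.60838912  77.7209425  384.97925739] [-0.00134293 -0.2774334  -0.96074393]
```

View pics/a1.png

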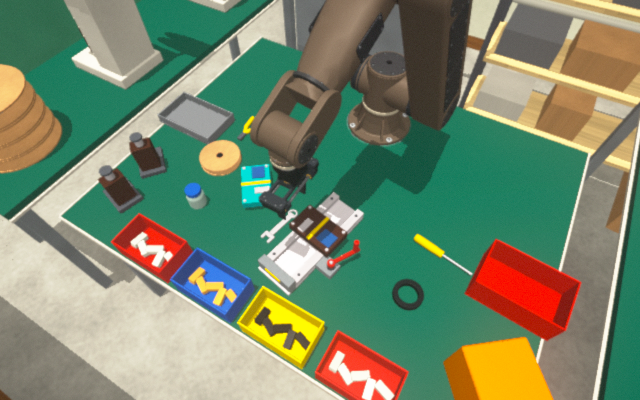

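View pics/a3.png

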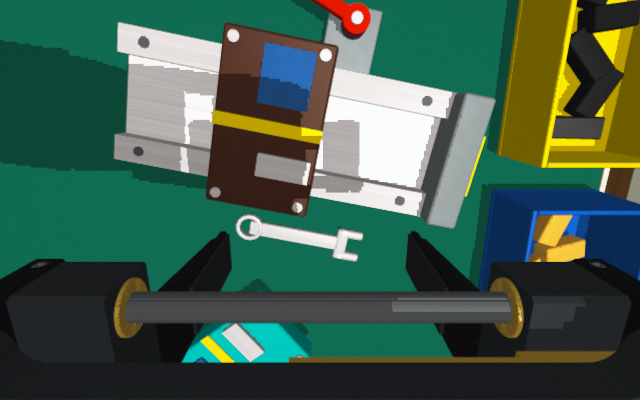

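The wrist view shows the cassette top with corners at about (224,23), (337,45), (306,215) and (207,197). The yellow line runs (213,117)-(322,135), the latch pivot is at about (357,17), and the end stop is on the right. The wrench lies at about (300,238).

```bash
python3 - <<'E'
from h import *
c=load('a3'); s=load('a1')
q=[(224,23),(337,45),(306,215),(207,197)]
P=[ray(c,*p,65) for p in q]
for p in P: print('corner',p.round(1))
print('len',[np.linalg.norm(P[i]-P[(i+1)%4]).round(1) for i in range(4)])
for p in [(213,117),(322,135)]: print('line',ray(c,*p,65).round(1))
def ang(a,b): d=ray(c,*b,35)-ray(c,*a,35); return np.arctan2(d[1],d[0]),ray(c,*a,35).round(1),ray(c,*b,35).round(1)
print(ang((118,23),(452,93)),ang((114,158),(425,215)))
print('pivot',ray(c,357,17,57).round(1))
im=cv2.imread('pics/a1.png')[180:300,240:400]; cv2.imwrite('pics/a1c.png',cv2.resize(im,None,fx=5,fy=5,interpolation=cv2.INTER_CUBIC))
E
```

```text
corner [545.3 140.5  65. ]
corner [641.2 123.4  65. ]
corner [613.1 -30.9  65. ]
corner [517.2 -12.6  65. ]
len [np.float64(97.5), np.float64(156.8), np.float64(97.7), np.float64(155.7)]
line [529.4  63.   65. ]
line [628.6  46.9  65. ]
(np.float64(-0.1930685703412561), array([439.5, 146.4,  35. ]), array([755.5,  84.6,  35. ])) (np.float64(-0.18691090487017614), array([415. ,  20.5,  35. ]), array([740.1, -40.9,  35. ]))
pivot [658.5 146.8  57. ]
```

View pics/a1c.png

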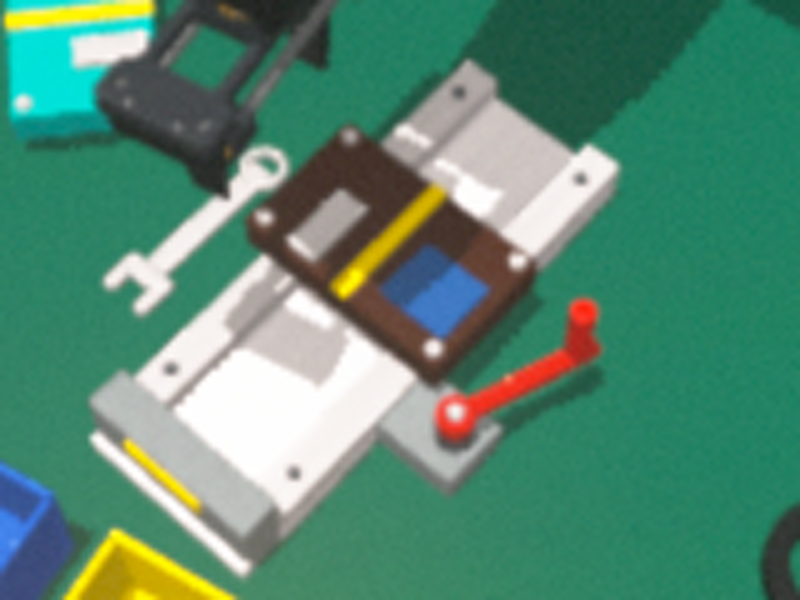

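Stand yaw is about -0.188 and its origin about (604,50). The cassette is at stand x ≈ -25. The scene crop shows the latch open, with its pin top near full-image pixel (356.6,242). I'll go behind the cassette with the fingers shut and turned to the rails.

Emit:
apply_moves:
  increments:
    - [1, 0, 14.2, -26.2, 0]
    - [1, 0, 14.2, -26.2, 0]
    - [1, 0, 14.2, -26.2, 0]
    - [1, 0, 14.2, -26.2, 0]
    - [1, 0, 14.2, -26.2, 0]
    - [1, 0, 0, 0, 5.4]
    - [1, 0, 0, 0, 5.4]
    - [1, 30, 0, 0, 0]
    - [1, 30, 0, 0, 0]
    - [1, 30, 0, 0, 0]

```text
t: 1.15
eef_pos: [494.0, 71.0, 134.8]
tcp_rot: [0.162, 1.57, -0.027]
ft_force: [-0.3, 0.1, -0.2]
opening: 0.218
```

```bash
python3 - <<'E'
from h import *
snap('wrist','b3')
s=status.state();print(s['tcp_rot'],s['eef_pos'],s['opening'],s['t'])
from scipy.spatial.transform import Rotation as R
print(R.from_euler('xyz',s['tcp_rot']).as_matrix().round(3))
c=load('a1');print('knob',ray(c,356.6,242,110))
E
```

```text
[-2.93844709  1.56539808 -3.12708608] [492.11034976  70.92457338 130.72561088] 0.17428358312740436 1.2
[[-0.005  0.188  0.982]
 [-0.     0.982 -0.188]
 [-1.    -0.001 -0.005]]
knob [585.4800709  189.99498447 110.        ]
```

View pics/b3.png

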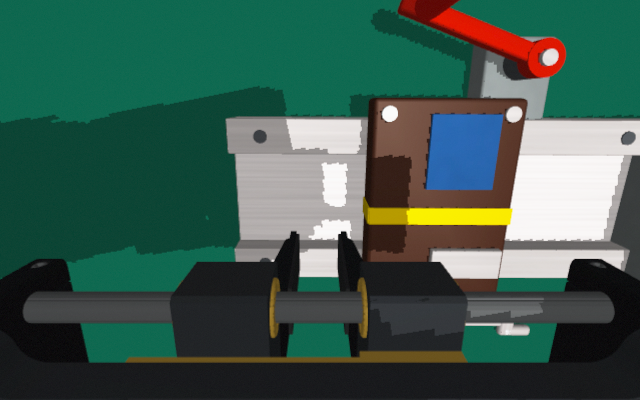

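The turned wrist view shows the yellow line near level at rows 211-217, columns 364-511. The near rail end is at about (228,118), and the latch pivot is at (550,57).

```bash
python3 - <<'E'
from h import *
c=load('b3')
y=-0.188;ex=np.array([np.cos(y),np.sin(y)]);ey=np.array([-ex[1],ex[0]])
T=np.array([494,71])
for n,u,v,z in [('lineL',366,211,65),('lineR',511,216,65),('rearTopL',369,98,65),('frontTopL',526,99,65),('railendL',228,118,35),('railfarL',625,116,35),('gap L in',237,153,35),('gap R in',237,241,35),('pivot',550,57,62)]:
  p=ray(c,u,v,z)[:2]; print(n,p.round(1),'rel tcp along/left',((p-T)@ex).round(1),((p-T)@ey).round(1))
E
```

```text
lineL [528.3  67.4] rel tcp along/left 34.3 2.9
lineR [628.5  44.5] rel tcp along/left 137.1 -0.9
rearTopL [541.5 142.6] rel tcp along/left 33.3 79.2
frontTopL [640.7 123.1] rel tcp along/left 134.4 78.6
railendL [441.4 147.4] rel tcp along/left -65.9 65.2
railfarL [729.3  94.1] rel tcp along/left 226.9 66.7
gap L in [441.4 121.1] rel tcp along/left -61.0 39.4
gap R in [423.3  51.1] rel tcp along/left -65.7 -32.7
pivot [657.8 145.8] rel tcp along/left 147.0 104.1
```

Emit:
apply_moves:
  increments:
    - [1, 27, 0, 0, 0]
    - [1, 27, 0, 0, 0]
    - [1, 27.5, 0, 0, 0]
    - [1, 0, 0, 0, 0]

```text
t: 1.6
eef_pos: [492.9, 70.9, 52.3]
tcp_rot: [-2.936, 1.566, -3.124]
ft_force: [0.6, -1.1, 0.7]
opening: 0.005
```

Emit:
apply_moves:
  increments:
    - [1, 0, 0, 8, 0]
    - [1, 0, 0, 8, 0]
    - [1, 0, 0, 5, 0]
    - [1, 0, 0, 5, 0]
    - [1, 0, 0, 5, 0]
    - [1, 0, 0, 6, 0]
    - [1, 0, 0, 6, 0]
    - [1, 0, 0, 6, 0]
    - [1, 0, 0, 6, 0]
    - [1, 0, 0, 6, 0]

```text
t: 2.6
eef_pos: [554.4, 59.5, 54.1]
tcp_rot: [-0.299, 1.571, -0.487]
ft_force: [-2.8, 0.6, 2.2]
opening: 0.001
```

Emit:
apply_moves:
  increments:
    - [1, 0, 0, 7, 0]
    - [1, 0, 0, 7, 0]
    - [1, 0, 0, 7, 0]
    - [1, 0, 0, 7, 0]
    - [1, 0, 0, 7, 0]
    - [1, 0, 0, 7, 0]
    - [1, 0, 0, 7, 0]
    - [1, 0, 0, 7, 0]
    - [1, 0, 0, 7, 0]
    - [1, 0, 0, 5, 0]

```text
t: 3.6
eef_pos: [621.4, 46.7, 54.1]
tcp_rot: [0.093, 1.57, -0.096]
ft_force: [-2.4, 0.6, 0.8]
opening: 0.01
```

Emit:
apply_moves:
  increments:
    - [1, 0, 0, 3, 0]
    - [1, 0, 0, 2, 0]
    - [1, 0, 0, 2, 0]
    - [1, 0, 0, 2, 0]

```text
t: 4.0
eef_pos: [629.6, 45.2, 54.1]
tcp_rot: [-3.032, 1.571, 3.063]
ft_force: [-2.2, 1.0, -0.2]
opening: 0.005
```

Emit:
apply_moves:
  increments:
    - [1, 0, 0, 2, 0]
    - [1, 0, 0, 1, 0]
    - [1, 0, 0, 1, 0]
    - [1, 0, 0, 1, 0]

```text
t: 4.4
eef_pos: [634.5, 44.2, 54.1]
tcp_rot: [-0.192, 1.571, -0.38]
ft_force: [-2.1, -0.2, 0.9]
opening: 0.004
```

Emit:
apply_moves:
  increments:
    - [1, 0, 0, 1, 0]
    - [1, 0, 0, 1, 0]
    - [1, 0, 0, 1, 0]

```text
t: 4.7
eef_pos: [637.5, 43.6, 54.1]
tcp_rot: [-0.291, 1.571, -0.479]
ft_force: [-2.0, 0.7, -0.3]
opening: 0.006
```

Emit:
apply_moves:
  increments:
    - [1, 0, 0, 1, 0]
    - [1, 0, 0, 1, 0]

```text
t: 4.9
eef_pos: [639.2, 43.4, 54.1]
tcp_rot: [3.064, 1.57, 2.876]
ft_force: [-5.8, 2.1, 3.1]
opening: 0.004
```

```bash
python3 - <<'E'
from h import *
snap('wrist','c3')
E
```

```text
(no output)
```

View pics/c3.png

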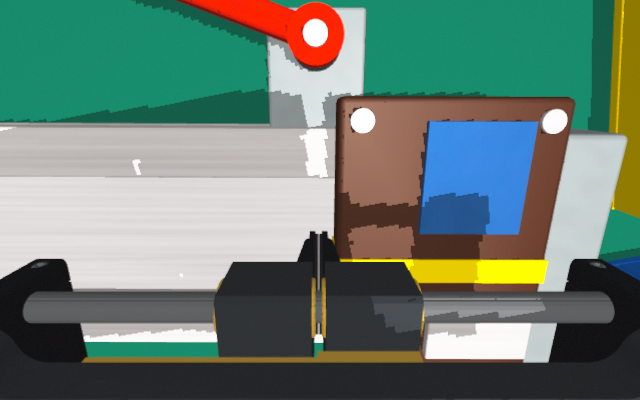

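The cassette front at columns 550-573 appears to be against the grey stop, and the force has just risen. I'll press slightly to confirm. The pivot is at (315,33).

Emit:
apply_moves:
  increments:
    - [1, 0, 0, 0.7, 0]
    - [1, 0, 0, 0.5, 0]
    - [1, 0, 0, 0, 0]
    - [1, 0, 0, 0, 0]

```text
t: 5.35
eef_pos: [639.2, 43.5, 54.1]
tcp_rot: [-3.072, 1.568, 3.023]
ft_force: [-9.3, 3.1, 4.3]
opening: 0.003
```

```bash
python3 - <<'E'
from h import *
c=load('c3')
y=-0.188;ex=np.array([np.cos(y),np.sin(y)]);ey=np.array([-ex[1],ex[0]])
T=np.array([639.2,43.4])
for n,u,v,z in [('pivot',315,33,60),('frontL',575,98,65),('rearL',337,98,65),('stopnear',569,136,60)]:
  p=ray(c,u,v,z)[:2]; print(n,p.round(1),'rel tcp along/left',((p-T)@ex).round(1),((p-T)@ey).round(1))
print('knob a1 rel',(np.array([585.5,190])-T)@np.array([ex,ey]).T)
E
```

```text
pivot [658.1 146. ] rel tcp along/left -0.6 104.3
frontL [759.7 100.6] rel tcp along/left 107.7 78.7
rearL [662.3 119.1] rel tcp along/left 8.5 78.7
stopnear [760.9  83.9] rel tcp along/left 112.0 62.6
knob a1 rel [-80.15254057 133.98067114]
```

The cassette is hard against the stop: 10 N with no motion, and TCP x matches the value for home. Next I back off, rise, and go outside the latch pin.

Emit:
apply_moves:
  increments:
    - [1, 0, 0, -5, 0]
    - [1, 0, 0, -5, 0]
    - [1, -38, 0, 0, 0]
    - [1, -38, 0, 0, 0]
    - [1, 0, 41, -14.5, 0]
    - [1, 0, 41, -14.5, 0]
    - [1, 0, 41, -14.5, 0]
    - [1, 0, 41, -14.5, 0]
    - [1, 0, 0, 0, 8.5]
    - [1, 0, 0, 0, 8.5]

```text
t: 6.35
eef_pos: [604.2, 218.5, 130.2]
tcp_rot: [0.604, 1.57, 0.116]
ft_force: [-0.2, 0.2, -1.2]
opening: 0.007
```

Emit:
apply_moves:
  increments:
    - [1, 0, 0, 0, 8.5]
    - [1, 0, 0, 0, 8.5]
    - [1, 0, 0, 0, 8.5]
    - [1, 0, 0, 0, 8.5]
    - [1, 0, 0, 0, 8.5]
    - [1, 0, 0, 0, 8.5]
    - [1, 0, 0, 0, 8.5]
    - [1, 0, 0, 0, 8.5]
    - [1, 0, 0, 0, 8.5]
    - [1, 0, 0, 0, 8.5]

```text
t: 7.35
eef_pos: [604.7, 216.9, 130.3]
tcp_rot: [2.115, 1.57, 0.14]
ft_force: [-0.7, -0.7, 0.2]
opening: -0.0
```

Emit:
apply_moves:
  increments:
    - [1, 0, 0, 0, 8]
    - [1, 0, 0, 0, 0]
    - [1, 0, 0, 0, 0]

```text
t: 7.65
eef_pos: [604.6, 216.9, 130.2]
tcp_rot: [2.2, 1.57, 0.096]
ft_force: [0.2, 0.3, -0.3]
opening: 0.005
```

```bash
python3 - <<'E'
from h import *
from scipy.spatial.transform import Rotation as R
snap('wrist','d3');snap('scene','d1')
s=status.state();print(s['tcp_rot'],s['eef_pos'],s['opening'],s['t'],s['joints'])
M=R.from_euler('xyz',s['tcp_rot']).as_matrix();print(M.round(3))
y=-0.188;ex=np.array([np.cos(y),np.sin(y)]);ey=np.array([-ex[1],ex[0]])
T0=np.array([639.2,43.4]); print('stand',[38.5,1]+np.array([ex,ey])@(s['eef_pos'][:2]-T0))
im=cv2.imread('pics/d1.png')[180:300,240:400]; im=cv2.resize(im,(640,480),interpolation=cv2.INTER_CUBIC)
cv2.imwrite('pics/d.png',im)
E
```

```text
[2.19693228 1.5703932  0.09175541] [604.55958743 216.88026556 130.21048628] 0.006127110804297579 7.75 [ 2.41681709e-01  6.16109311e-01  1.60963869e+00 -7.59474571e-05
  9.15446047e-01  2.34690485e+00]
[[ 0.     0.861 -0.509]
 [ 0.    -0.509 -0.861]
 [-1.     0.    -0.   ]]
stand [-27.95255735 164.94943838]
```

View pics/d3.png

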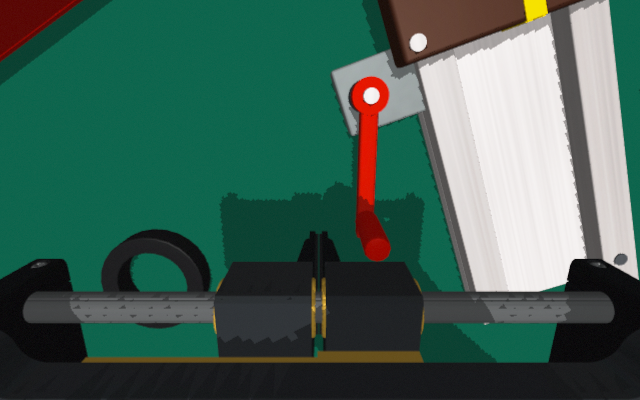

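View pics/d.png

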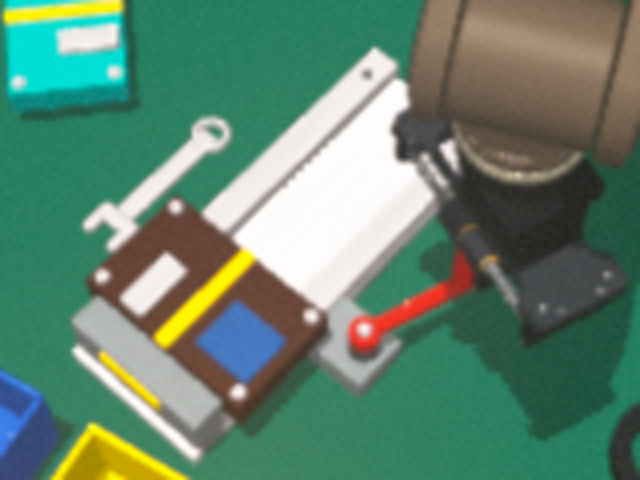

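The cassette sits against the stop. In the wrist view the arm runs straight up the picture from the pin (top at 377,250) to the pivot (371,96), so the tool is square to the arm.

```bash
python3 - <<'E'
from h import *
from scipy.spatial.transform import Rotation as R
s=status.state();M=R.from_euler('xyz',s['tcp_rot']).as_matrix();c=load('d3')
for n,u,v,z in [('pintop',377,250,110),('pivot',371,96,60)]:
  p=ray(c,u,v,z); print(n,p.round(1),'tool y,z',(M.T@(p-s['eef_pos']))[1:].round(1))
E
```

```text
pintop [584.7 189.3 110. ] tool y,z [-3.1 33.9]
pivot [657.6 145.9  60. ] tool y,z [81.8 34.1]
```

Emit:
apply_moves:
  increments:
    - [1, 25, -3, 0, 0]
    - [1, 25, 0, 0, 0]
    - [1, 0, 0, 0, 0]
    - [1, 0, 0, 7, 0]
    - [1, 0, 0, 7, 0]
    - [1, 0, -1.4, 7.5, -5]
    - [1, 0, -1.4, 7.5, -5]
    - [1, 0, -1.4, 7.5, -5]
    - [1, 0, -1.4, 7.5, -5]
    - [1, 0, -1.4, 7.5, -5]

```text
t: 8.75
eef_pos: [575.3, 173.6, 81.7]
tcp_rot: [1.869, 1.568, 0.201]
ft_force: [2.2, 0.5, -0.7]
opening: 0.008
```

Emit:
apply_moves:
  increments:
    - [1, 0, -1.4, 7.5, -5]
    - [1, 0, -1.4, 7.5, -5]
    - [1, 0, -1.4, 7.5, -5]
    - [1, 0, -1.4, 7.5, -5]
    - [1, 0, -1.4, 7.5, -5]
    - [1, 0, -1.4, 7.5, -5]
    - [1, 0, -1.4, 7.5, -5]
    - [1, 0, -1.4, 7.5, -5]

```text
t: 9.55
eef_pos: [576.6, 113.7, 81.6]
tcp_rot: [1.104, 1.569, 0.134]
ft_force: [-0.4, 1.6, 0.7]
opening: 0.002
```

```bash
python3 - <<'E'
from h import *
snap('wrist','e3')
E
```

```text
(no output)
```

View pics/e3.png

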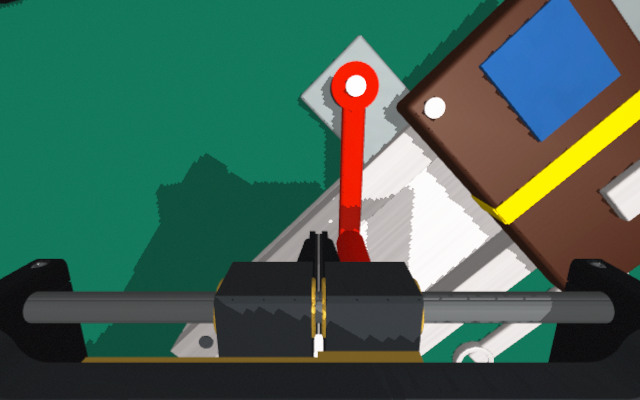

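The arm follows: the pin is in front of the fingers at about (352,245) and the pivot is at (356,86). About 45° remains.

Emit:
apply_moves:
  increments:
    - [1, 0, -1.4, 7.5, -5]
    - [1, 0, -1.4, 7.5, -5]
    - [1, 0, -1.4, 7.5, -5]
    - [1, 0, -1.4, 7.5, -5]
    - [1, 0, -1.4, 7.5, -5]
    - [1, 0, -1.4, 7.5, -5]
    - [1, 0, -1.4, 7.5, -5]
    - [1, 0, -0.7, 3.7, -2.5]

```text
t: 10.4
eef_pos: [612.6, 70.7, 81.3]
tcp_rot: [0.331, 1.569, 0.013]
ft_force: [-1.0, 0.5, 0.5]
opening: 0.009
```

Emit:
apply_moves:
  increments:
    - [1, 0, -0.7, 3.7, -2.5]
    - [1, 0, -0.4, 2.2, -1.5]
    - [1, 0, 0, 0, 0]

```text
t: 10.7
eef_pos: [617.8, 68.2, 80.9]
tcp_rot: [0.202, 1.57, -0.048]
ft_force: [0.1, -0.2, -0.2]
opening: 0.005
```

Emit:
apply_moves:
  increments:
    - [1, 0, -0.4, 2.2, -1.5]
    - [1, 0, -0.4, 2.2, -1.5]
    - [1, 0, 0, 1, 0]
    - [1, 0, 0, 0, 0]

```text
t: 11.1
eef_pos: [622.8, 66.4, 80.2]
tcp_rot: [0.254, 1.57, 0.057]
ft_force: [-0.6, -0.1, 1.7]
opening: 0.008
```

Emit:
apply_moves:
  increments:
    - [1, 0, 0, 1, 0]
    - [1, 0, 0, 1, 0]
    - [1, 0, 0, 0, 0]

```text
t: 11.4
eef_pos: [623.6, 66.2, 80.0]
tcp_rot: [-2.997, 1.568, 3.089]
ft_force: [-6.4, 1.0, 3.2]
opening: 0.006
```

Emit:
apply_moves:
  increments:
    - [1, 0, 0, 1, 0]
    - [1, 0, 0, 0, 0]

```text
t: 11.6
eef_pos: [623.8, 66.1, 79.9]
tcp_rot: [-2.996, 1.566, 3.09]
ft_force: [-10.4, 1.3, 4.9]
opening: 0.009
```

The latch is at its stop: force rises with no motion. I'll withdraw backwards, rise and check.

Emit:
apply_moves:
  increments:
    - [1, 0, 0, -5, 0]
    - [1, 0, 0, -10, 0]
    - [1, 0, 0, -20, 0]
    - [1, -30, 0, -20, 0]
    - [1, -40, 0, -15, 0]
    - [1, -40, 0, 0, 0]
    - [1, 0, 0, 0, 0]
    - [1, 0, 0, 0, 0]

```text
t: 12.4
eef_pos: [556.8, 79.6, 190.7]
tcp_rot: [0.199, 1.569, 0.002]
ft_force: [-0.7, 0.0, -0.9]
opening: 0.006
```

```bash
python3 - <<'E'
from h import *
snap('wrist','f3');snap('scene','f1')
im=cv2.imread('pics/f1.png')[170:310,230:420]; im=cv2.resize(im,None,fx=3,fy=3,interpolation=cv2.INTER_CUBIC)
w=cv2.imread('pics/f3.png'); w=cv2.resize(w,None,fx=.28,fy=.28) if 0 else w[:260]
im=cv2.resize(im,(640,340)); cv2.imwrite('pics/f.png',np.vstack([w,im]))
E
```

```text
(no output)
```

View pics/f.png

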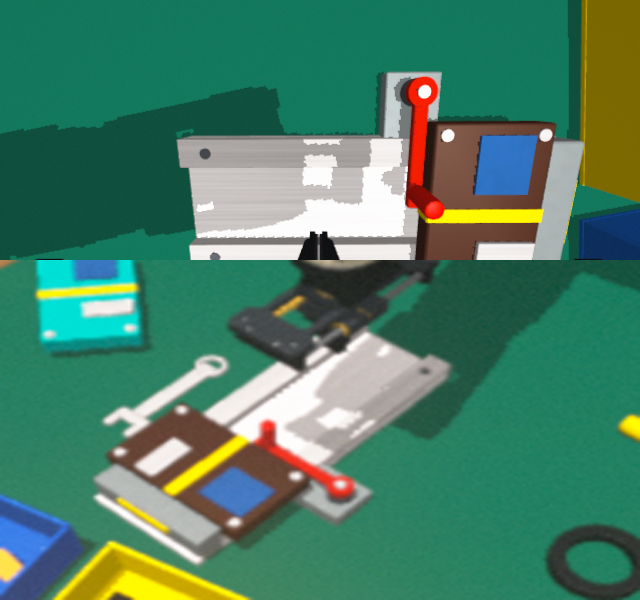

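The latch lies straight across behind the cassette, from the pivot at (424,91) to the pin at (433,209). The cassette is against the stop, the wrench is in place, and the arm is clear.

```bash
python3 -c "
from h import *
print(env.job_done())"
```

```text
the job is handed in; nothing more can be done
None
```

The cassette is home against the end stop and the red latch is closed behind it. I handed the job in at about 12.5 s of the 58 s allowed; it reported no verdict.

- **Cassette:** I pushed it at the yellow line with the fingers shut. It slid at 2–3 N and never bound. At the end stop, the force rose to about 10 N with no further motion, while the latch was still open.
- **Latch:** I swept the pin from about -0.35 rad round to its stop, where the force again rose to about 10 N with no motion. I did not measure the final angle separately.
- **Last pictures:** They show the latch straight across behind the cassette and the cassette against the stop. The arm was clear, about 190 mm up. The wrench and the black tape roll looked unmoved. The other bench items were mostly outside the final crops; the arm's path stayed near the stand.

No check failed. Position estimates from the pictures agreed to within about 3 mm.

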